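Roll the carrot jar down the night-feed chute, lid to the blue side

TASK

Load the carrot puree jar (orange contents) into the wooden jar chute: lower it lying crosswise into the wide upper mouth, with its lid towards the blue side wall, and let go so that it rolls under the crossbars by itself and comes to rest against the stop at the bottom, lid still on the blue side. Do not drop it from a height, and leave the green pea jar and the red wooden car where they are.

Things in the scene. Friction and masses are not known exactly. Their poses are not given: they have to be found in the camera images.
- carrot_mid (a point): Centre of the carrot jar: lying glass jar, orange contents, white lid, a cylinder 54 mm across, 72 mm long with lid, about 0.2 kg. x axis along the jar towards its lid. At the start it lies level, this point 30 mm above the table, on a fixed grey rest (70 mm along the jar, 46 mm wide, ribs to 9 mm above the table) that stops it rolling; pinch it across its diameter from above.
- carrot_lid (a point): Centre of the outer face of the carrot jar's white lid, 36 mm from carrot_mid along the jar's axis; same axes as carrot_mid.
- chute: Fixed wooden chute, 0.38 m long, cork floor, one blue and one brown side wall. Origin on the table under the channel's centre line, mid-length; x level, downhill; y to the blue wall; z up. The floor falls 10 degrees, to 14 mm above the table at the vertical stop (56 mm tall) at x = 170 mm; a jar rolls down by itself and rests with its centre at x = 143, y = 0, z = 46 mm. Channel 92 mm wide, walls 30 mm high.
- chute_mouth (a point): Point on the chute floor in the middle of its open upper mouth: x = -125, y = 0, z = 66 mm in the chute's frame, same axes. Lower the jar here (its centre is then 27 mm above this point). The mouth reaches 65 mm uphill (to a lip 12 mm high) and downhill and narrows from 114 to 92 mm. Beyond, two crossbars span the channel 120 and 180 mm downhill, 62 mm clear above the floor, for the jar to roll under.
- pea_mid (a point): Centre of the pea jar, a bystander: same shape, size, white lid, rest and axes as the carrot jar but with green contents.
- car: Red wooden toy car with a pale cabin and dark wheels, a bystander: 85 mm long (x), 52 mm wide (y), 47 mm tall; origin under its centre on the table.
Mind the look-alikes: they are no part of the job. Leave any pink look-alike of the part that bears carrot_mid alone.

How it is judged:
On the way:
1. the carrot jar has been lowered into the upper mouth of the chute (x of carrot_mid in the frame of chute between -0.19 and -0.05 m and y of carrot_mid in the frame of chute between -0.03 and 0.03 m and height (world z) of carrot_mid below 0.12 m), for 0.05 s.
At the end, for the whole second after the job is handed in: The carrot jar lies at rest on the chute floor against the bottom stop (centre 125 to 160 mm downhill of the chute's origin, within 20 mm of the centre line, below 60 mm), lying across the chute within 15 degrees with its lid on the blue-wall side (x of carrot_mid in the frame of chute between 0.125 and 0.16 m and y of carrot_mid in the frame of chute between -0.02 and 0.02 m and height (world z) of carrot_mid below 0.06 m and y of carrot_lid in the frame of chute above 0.01 m and angle between the x axis of carrot_mid and the y axis of chute, either way round below 0.26 rad and linear speed of carrot below 0.03 m/s); the robot touches nothing.
It fails at once if the carrot jar is dropped: out of the fingers while its centre is more than 135 mm above the table (height (world z) of carrot_mid above 0.135 m and contact force between the fingers and carrot below 0.05 N).
It fails at once if the pea jar is moved by more than 30 mm (distance of pea_mid from where it was at the start of the episode above 0.03 m).
It fails at once if the wooden car is moved by more than 30 mm (distance of car from where it was at the start of the episode above 0.03 m).
It also fails if it takes over 34 s, if anything falls off the work surface, if the arm or the gripper's body presses on something with over 40 N, if the wrist force passes 120 N, or if a joint passes its speed limit or range.

ROBOT

A 6-joint arm with a two-finger parallel gripper is mounted at the origin on the work surface. World frame = base frame: x ahead of the robot, y to its left, z up, the work surface at z = 0. Lengths are in m, angles in rad, forces in N, time in s.
With the tool pointing down it reaches from about 0.375 to 0.9 m from the base axis. Payload 3.1 kg.
Tool frame: the origin (TCP) lies at the very end of the fingers, on their centre line; the grasp point (between the pads) lies 19 mm behind it (manip.pinch_z is the distance from the TCP to the grasp point, in m); z points along the fingers, y is the direction in which the jaws open and shut (so a half turn about z gives the same grasp; the last joint's range is limited). The gripper opens to 85 mm and grips with 20 to 120 N. Pads are 22 mm wide; open, the fingers measure 114 mm over their backs; the gripper's body (76 mm by 85 mm) begins 54 mm behind the grasp point. The pads swing forward as they close: fully open they stand 13 mm farther back than shut.
Start: joints at [-1.486, 0.527, 1.433, -0, 1.181, -0.178], TCP at [0.162, -0.604, 0.231] pointing down, gripper open.
Joint ranges: [-3.08, 3.08], [-0.75, 2.2], [0.22, 2.44], [-1.43, 4.57], [0, 2.65], [-2.85, 2.85]. Speed limits (rad/s): [2.79, 2.79, 3.14, 3.14, 3.14, 3.14].

INTERFACE

Orientations are given as a unit quaternion [x, y, z, w].
In Python, from station import manip gives the robot as it stands.
- The arm moves only by the tool drive_tool, never from a script. Its argument "increments" is a list of rows, each a list of 7 numbers: the closure in counts, from 0 (fully open) to 255 (shut), then the shift along the tool's x, y, z in cm, then the turn, a rotation vector about the tool's x, y, z in rad. A call has 1 to 20 rows; each row is the pose to reach, as a shift and turn from the pose commanded when the call began, along the tool's axes at that moment; what a row does not reach only later rows make up. A row lasts 1/10 s, in which the tool goes at most 50 mm and 8.59 degrees, less where a joint would pass 70% of its speed; a pose out of reach is approached as far as the arm can. A call with a gripper value outside its range is refused whole. The fingers move at their own pace and stop on an object; "force" is the grip in N (left out, the last holds). Time passes only in rows, so rows that repeat a pose let the fingers close. It gives the time, the measured TCP pose, the force and the opening at its end, in the units of the state.
- manip.sense(): the state, without advancing time (a new reading comes with each control period).
- manip.snapshot(name): name is "scene" or "top" or "wrist"; returns the picture (480x640x3 uint8, red, green, blue); there is no depth.
- manip.camera_model(name): a dict with "mtx" (3x3 intrinsics, pixels), "cam_to_world" (4x4, takes a point from camera to world coordinates). Camera axes: x right, y down, z forward; pixel columns grow to the right and rows downward; lengths in m; the calibration is good to about 2 mm. A picture is of the moment at which its call begins: read the wrist's pose just before it. camera_model takes no time and is no camera call; for the wrist camera it gives the pose at the moment of the call.
- manip.sign_off(): hands the job in, once; it reports no verdict.
The state is a dict: "t": time; "q": joint angles; "qd": joint speeds; "tau": joint torques, N m; "tcp_pos": TCP position; "tool_rot": TCP orientation; "force": force on the tool from outside, world axes, zero at the start; "ft_torque": the same for the moment, N m; "finger_gap": opening from 0.0 (shut) to 1.0 (fully open).
Only numpy, scipy, OpenCV 4.12 (cv2) and the standard library are available. Lean on these libraries where they do the work, as an engineer would, in place of code of your own. Each camera call takes 0.05 s, during which the arm holds its last target. There are 200 camera calls.

## Working session

There is one attempt and no reset: what is moved stays moved. The work goes in short steps, Python scripts to look and compute and a tool call to move; the robot and the scene stay as the last step left them, time stands still between calls to the robot, and variables do not carry over. Pictures are saved under pics/ and viewed, about 8 in all and at most 12, crops included, and the job is handed in when it is done.

Besides the shell and the picture viewer there is one more tool, called after "Request:" by a JSON object that holds its "fn" and its "kwargs". drive_tool: Moves the arm, as the interface text tells. Its arguments: {"type":"object","properties":{"increments":{"type":"array","items":{"type":"array","items":{"type":"number"}}},"force":{"type":"number"}},"required":["increments"]}

```bash
mkdir -p pics; cat > h.py <<'E'
import numpy as np,cv2
from station import manip
def save(n,im): cv2.imwrite(f'pics/{n}.png',cv2.cvtColor(im,cv2.COLOR_RGB2BGR))
def ray(c,u,v,z):
    m=manip.camera_model(c) if isinstance(c,str) else c
    T=np.array(m['cam_to_world']);d=T[:3,:3]@np.linalg.solve(np.array(m['mtx']),[u,v,1.])
    return T[:3,3]+d*(z-T[2,3])/d[2]
def proj(c,p):
    m=manip.camera_model(c);T=np.array(m['cam_to_world']);x=np.array(m['mtx'])@(T[:3,:3].T@(np.array(p)-T[:3,3]));return x[:2]/x[2]
E
python3 - <<'E'
from h import *
for n in('top','scene'):
    im=manip.snapshot(n);save(n+'0',im);np.save(n+'0.npy',im)
    T=np.array(manip.camera_model(n)['cam_to_world']);print(n,T.round(3).tolist())
print(manip.camera_model('top')['mtx'],manip.pinch_z,manip.sense())
E
```

```text
top [[0.003, -0.984, 0.176, 0.482], [-1.0, -0.004, -0.005, -0.024], [0.006, -0.176, -0.984, 0.893], [0.0, 0.0, 0.0, 1.0]]
scene [[0.649, 0.443, -0.618, 1.229], [0.76, -0.355, 0.544, -0.585], [0.021, -0.823, -0.568, 0.668], [0.0, 0.0, 0.0, 1.0]]
[[492.64225902   0.         323.84357946]
 [  0.         492.64225902 242.40337882]
 [  0.           0.           1.        ]] 0.0187 {'t': 0.1, 'q': array([-1.48652160e+00,  5.28395278e-01,  1.43376510e+00,  1.55354769e-05,
        1.18141197e+00, -1.78513657e-01]), 'qd': array([ 8.83367514e-05, -2.20410020e-03, -2.43564943e-03, -4.09165863e-04,
       -2.19429371e-04,  4.53713244e-04]), 'tau': array([-2.39235997e-04, -4.43303990e+01, -1.78585643e+01, -2.30631886e-04,
        3.91130816e-03,  1.49078386e-05]), 'tcp_pos': array([ 0.16232842, -0.60288738,  0.2304208 ]), 'tool_rot': array([ 9.91380097e-01,  1.31013450e-01,  5.37989622e-05, -9.88405467e-04]), 'force': array([-0.32908786,  0.58485333,  0.18325151]), 'ft_torque': array([-0.02408074,  0.04173203, -0.00994978]), 'finger_gap': 0.9982549969482856}
```

View pics/top0.png

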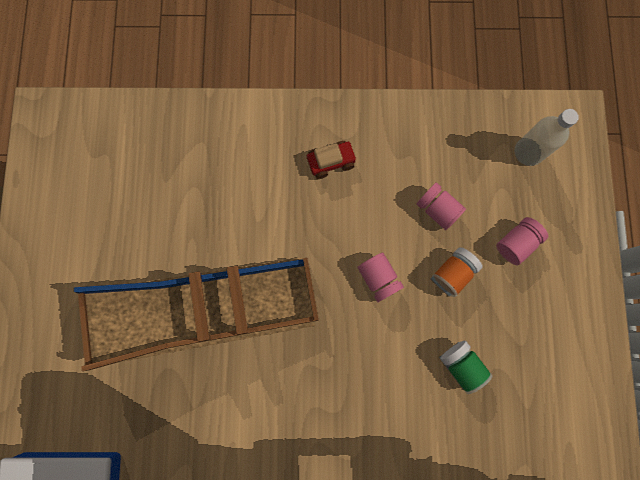

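View pics/scene0.png

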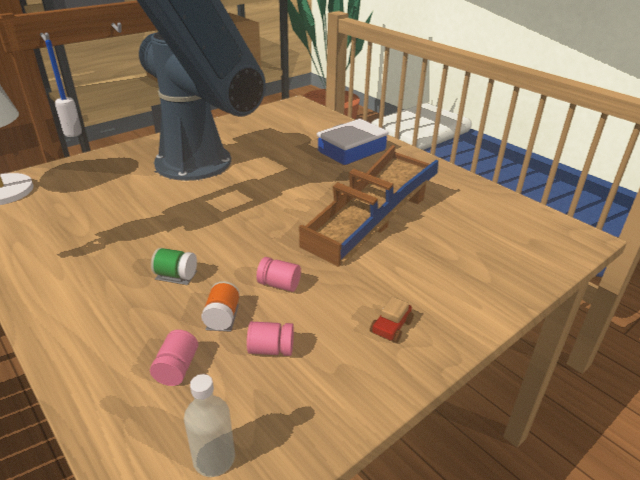

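Candidates in the top view: orange jar with white lid (457,272), three pink look-alikes (441,207), (381,277), (522,241), and the green pea jar (466,367). I choose the orange one at (457,272). Its lid points up and to the right. The chute's mouth is at the left and its blue wall is on the upper side. Next I take a close crop and measure.

```bash
python3 - <<'E'
from h import *
im=np.load('top0.npy')
a=cv2.resize(im[250:380,65:330],None,fx=3,fy=3,interpolation=cv2.INTER_CUBIC)
b=cv2.resize(im[180:310,340:560],None,fx=1.5,fy=1.5,interpolation=cv2.INTER_CUBIC)
o=np.zeros((600,800,3),np.uint8);o[:a.shape[0],:a.shape[1]]=a;o[400:400+b.shape[0],:b.shape[1]]=b
save('crop',o)
def big(m,near=None):
    n,l,s,c=cv2.connectedComponentsWithStats(m.astype(np.uint8));i=1+np.argmax(s[1:,4]);return l==i,c[i],s[i]
for n in('top','scene'):
    im=np.load(n+'0.npy');h=cv2.cvtColor(im,cv2.COLOR_RGB2HSV);H,S,V=[h[...,i].astype(int) for i in range(3)]
    om,oc,os=big((H>5)&(H<16)&(S>200)&(V>120)) ;print(n,'orange',oc,os)
    gm,gc,gs=big((H>50)&(H<75)&(S>150));print('green',gc,gs)
    r=cv2.dilate(om.astype(np.uint8),np.ones((31,31)))>0
    w,wc,ws=big(r&(S<40)&(V>110));print('lid',wc,ws)
    hull=cv2.convexHull(np.argwhere(om|w)[:,::-1].astype(np.int32));mm=cv2.moments(hull);c=(mm['m10']/mm['m00'],mm['m01']/mm['m00'])
    print('rect',cv2.minAreaRect(hull)); print('centre',c,ray(n,*c,.03),'orange',ray(n,*oc,.03),'lid',ray(n,*wc,.03))
    d=ray(n,*wc,.03)-ray(n,*oc,.03);print('yaw',np.degrees(np.arctan2(d[1],d[0])))
    bm,bc,bs=big(((H>105)&(H<125)&(S>150)&(V>40)&((np.indices(H.shape)[0]<320)&((np.indices(H.shape)[1]>60)&(np.indices(H.shape)[1]<320)) if n=='top' else (np.indices(H.shape)[1]>340)&(np.indices(H.shape)[1]<440)&(np.indices(H.shape)[0]>145))));print('blue',bs,bc)
    rm,rc,rs=big(((H<6)|(H>176))&(S>190)&(V>60));print('red',rc,rs,ray(n,*rc,.025))
E
```

```text
top orange [457.87434555 275.12041885] [440 258  33  35 382]
green [469.9749702  371.55780691] [449 351  41  40 839]
lid [470.70305677 258.74672489] [457 248  25  24 229]
rect ((460.5568542480469, 268.3770446777344), (28.999494552612305, 37.909236907958984), 43.2642936706543)
centre (461.03762638819825, 269.0193933366484) [ 0.58980059 -0.27139836  0.03      ] orange [ 0.57896358 -0.26531562  0.03      ] lid [ 0.60818575 -0.2894074   0.03      ]
yaw -39.503363580478116
blue [ 74 278 115  15 582] [130.56185567 285.78006873]
red [334.19318182 158.25681818] [307 142  48  33 440] [ 0.79541673 -0.04768994  0.025     ]
scene orange [219.17845118 292.9023569 ] [207 284  25  20 297]Traceback (most recent call last):
  File "<stdin>", line 12, in <module>
  File "<stdin>", line 8, in big
    return _wrapfunc(a, 'argmax', axis=axis, out=out, **kwds)
    return bound(*args, **kwds)
ValueError: attempt to get argmax of an empty sequence
```

View pics/crop.png

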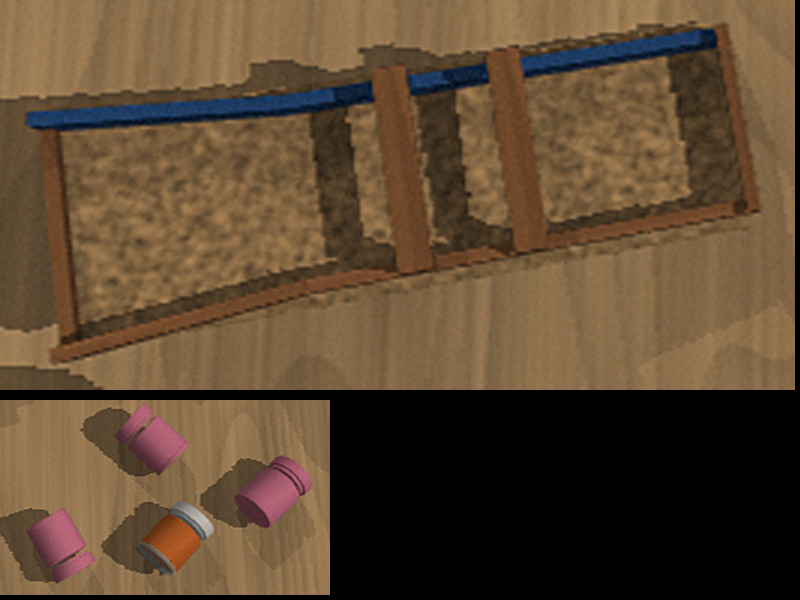

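The crop confirms one orange jar with a white lid among the pink look-alikes. It also shows the chute's corners: blue wall ends at crop (28,120) and (715,38), brown wall ends at (52,354) and (757,209).

```bash
python3 - <<'E'
from h import *
P=lambda u,v,z:ray('top',65+u/3,250+v/3,z)
t=np.tan(np.radians(10));wz=lambda x:.014+(.17-x)*t+.03
up_b=P(30,127,wz(-.19));up_w=P(50,347,wz(-.19))
bend=P(265,108,wz(-.06)),P(305,283,wz(-.06))
dn_b=P(710,47,wz(.165));dn_w=P(738,204,wz(.165))
sb=P(717,30,.07);sw=P(752,208,.07)
for n,a,b in(('up',up_b,up_w),('bend',*bend),('dn',dn_b,dn_w),('stop',sb,sw)):
    d=a-b;print(n,((a+b)/2).round(4),'w',np.linalg.norm(d).round(4),'ydir',np.degrees(np.arctan2(d[1],d[0])).round(1))
ms=[(a+b)/2 for a,b in((up_b,up_w),(dn_b,dn_w),bend)]
d=(ms[1]-ms[0])[:2];print('len up-dn',np.linalg.norm(d),'xdir',np.degrees(np.arctan2(d[1],d[0])))
for a,b,n in((sb,up_b,'blue'),(sw,up_w,'brown')):print(n,np.linalg.norm((a-b)[:2]))
# jar ends
for c,p in(('base',(443.5,290)),('lid',(474,257))):print(c,ray('top',*p,.03))
E
```

```text
up [0.4842 0.3557 0.1075] w 0.1149 ydir 10.3
bend [0.5065 0.2368 0.0846] w 0.0974 ydir 16.3
dn [0.548  0.001  0.0449] w 0.0912 ydir 10.6
stop [ 0.5498 -0.0055  0.07  ] w 0.1009 ydir 11.6
len up-dn 0.3603690795017083 xdir -79.81016150156954
blue 0.3660846703285674
brown 0.36826547136193627
base [ 0.55269627 -0.23890607  0.03      ]
lid [ 0.61133684 -0.29542173  0.03      ]
```

Request:
{"fn": "drive_tool", "kwargs": {"increments": [[0,49.5,-21.4,-2,0,0,0.995],[0,49.5,-21.4,-2,0,0,0.995],[0,49.5,-21.4,-2,0,0,0.995],[0,49.5,-21.4,-2,0,0,0.995],[0,49.5,-21.4,-2,0,0,0.995],[0,49.5,-21.4,-2,0,0,0.995],[0,49.5,-21.4,-2,0,0,0.995],[0,49.5,-21.4,-2,0,0,0.995],[0,49.5,-21.4,-2,0,0,0.995],[0,49.5,-21.4,-2,0,0,0.995],[0,49.5,-21.4,-2,0,0,0.995],[0,49.5,-21.4,-2,0,0,0.995],[0,49.5,-21.4,-2,0,0,0.995],[0,49.5,-21.4,-2,0,0,0.995],[0,49.5,-21.4,-2,0,0,0.995],[0,49.5,-21.4,-2,0,0,0.995]]}}

```text
t: 1.7
tcp_pos: [0.5837, -0.2696, 0.2513]
tool_rot: [0.933, -0.359, -0.0, 0.0]
force: [-0.3, 0.6, -0.7]
finger_gap: 1.007
```

```bash
python3 - <<'E'
from h import *
m=manip.camera_model('wrist');im=manip.snapshot('wrist');save('wrist1',im);np.save('wrist1.npy',im);np.save('wT.npy',m['cam_to_world'])
s=manip.sense();print(s['t'],s['tcp_pos'],s['tool_rot'],s['q'])
print(np.array(m['cam_to_world']).round(3).tolist(),m['mtx'])
print(proj('wrist',[.583,-.268,.03]))
E
```

```text
1.75 [ 0.58385516 -0.26947901  0.25136158] [ 9.33332658e-01 -3.59012727e-01 -1.07944717e-04  1.50556930e-05] [-6.05865990e-01  5.32278838e-01  1.36229349e+00 -8.46884270e-05
  1.24722298e+00  1.69937705e+00]
[[-0.671, -0.711, -0.213, 0.638], [-0.742, 0.643, 0.191, -0.318], [0.001, 0.286, -0.958, 0.394], [0.0, 0.0, 0.0, 1.0]] [[365.61239025   0.         322.73129504]
 [  0.         365.61239025 238.74936   ]
 [  0.           0.           1.        ]]
[322.49940387 206.22605764]
```

View pics/wrist1.png

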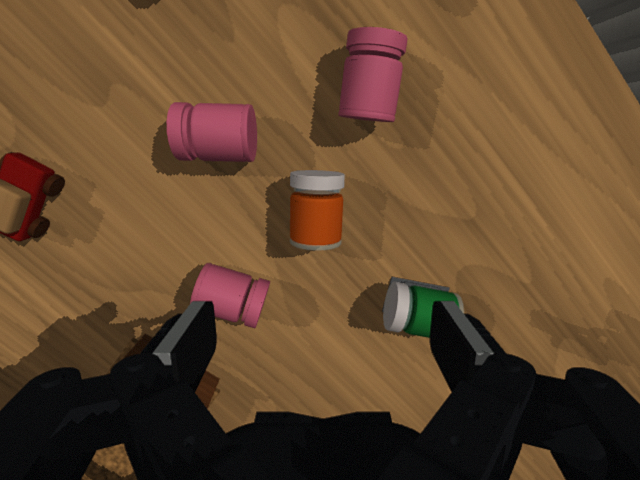

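The wrist view shows the orange jar upright at columns 290–344, with its lid edge at row 171 and its base edge at row 249. The yaw is nearly right already.

```bash
python3 - <<'E'
from h import *
m=manip.camera_model('wrist')
im=np.load('wrist1.npy');h=cv2.cvtColor(im,cv2.COLOR_RGB2HSV).astype(int)
r=np.zeros(h.shape[:2],bool);r[165:255,275:360]=1
o=r&(((h[...,0]>4)&(h[...,0]<16)&(h[...,1]>200))|((h[...,1]<60)&(h[...,2]>100)))
for y in range(168,253,6):
    x=np.where(o[y])[0]
    if len(x)>20:print(y,x.min(),x.max(),(x.min()+x.max())/2)
R=np.where(o.sum(1)>20)[0];print(R.min(),R.max())
a=ray(m,317.7,171,.01);b=ray(m,316.3,249,.057);print(a,b,np.linalg.norm((a-b)[:2]))
c1=ray(m,318,185,.03);c2=ray(m,316.5,240,.03);d=c1-c2;print('yaw',np.degrees(np.arctan2(d[1],d[0])))
mid=(a+b)/2;s=manip.sense();print('mid',mid)
yaw=2*np.arctan2(s['tool_rot'][1],s['tool_rot'][0]);e=mid-s['tcp_pos']
print('toolyaw',np.degrees(yaw),'dx',e[0]*np.cos(yaw)+e[1]*np.sin(yaw),'dy',e[0]*np.sin(yaw)-e[1]*np.cos(yaw))
E
```

```text
174 293 343 318.0
180 293 343 318.0
186 293 343 318.0
198 290 342 316.0
204 290 342 316.0
210 290 342 316.0
216 291 341 316.0
222 290 341 315.5
228 290 341 315.5
234 290 340 315.0
240 294 338 316.0
246 306 337 321.5
171 248
[ 0.61094211 -0.2865436   0.01      ] [ 0.55979646 -0.238887    0.057     ] 0.06990728924809307
yaw -43.87422703723709
mid [ 0.58536928 -0.2627153   0.0335    ]
toolyaw -42.079153453347054 dx -0.003408938646666093 dy -0.006034862251137023
```

Request:
{"fn": "drive_tool", "kwargs": {"increments": [[0,-0.3,-0.5,3,0,0,0.025],[0,-0.3,-0.5,8,0,0,0.025],[0,-0.3,-0.5,12,0,0,0.025],[0,-0.3,-0.5,15,0,0,0.025],[0,-0.3,-0.5,17,0,0,0.025],[0,-0.3,-0.5,19,0,0,0.025],[0,-0.3,-0.5,21,0,0,0.025],[0,-0.3,-0.5,22.5,0,0,0.025],[0,-0.3,-0.5,23.5,0,0,0.025],[0,-0.3,-0.5,24.1,0,0,0.025],[0,-0.3,-0.5,24.1,0,0,0.025]]}}

```text
t: 2.85
tcp_pos: [0.5857, -0.2626, 0.0099]
tool_rot: [0.929, -0.37, -0.0, -0.0]
force: [1.2, -0.3, 0.4]
finger_gap: 0.997
```

Request:
{"fn": "drive_tool", "kwargs": {"increments": [[60,0,0,0,0,0,0],[90,0,0,0,0,0,0],[120,0,0,0,0,0,0],[160,0,0,0,0,0,0],[200,0,0,0,0,0,0],[255,0,0,0,0,0,0],[255,0,0,0,0,0,0],[255,0,0,0,0,0,0],[255,0,0,0,0,0,0],[255,0,0,0,0,0,0]], "force": 35}}

```text
t: 3.85
tcp_pos: [0.5866, -0.2629, 0.0115]
tool_rot: [0.929, -0.37, 0.001, 0.0]
force: [-0.5, 2.0, 5.7]
finger_gap: 0.622
```

Request:
{"fn": "drive_tool", "kwargs": {"increments": [[255,0,0,-0.5,0,0,0],[255,0,0,-1.5,0,0,0],[255,0,0,-3,0,0,0],[255,0,0,-5,0,0,0],[255,0,0,-8,0,0,0],[255,0,0,-11,0,0,0],[255,0,0,-14,0,0,0],[255,0,0,-16,0,0,0],[255,0,0,-16,0,0,0]]}}

```text
t: 4.75
tcp_pos: [0.588, -0.2638, 0.175]
tool_rot: [0.929, -0.37, 0.004, 0.001]
force: [0.2, -0.3, -1.3]
finger_gap: 0.618
```

```bash
python3 - <<'E'
from h import *
m=manip.camera_model('wrist');im=manip.snapshot('wrist');im2=manip.snapshot('scene')
save('lift',cv2.resize(np.hstack([im,im2]),(800,300),interpolation=cv2.INTER_AREA));np.save('lift_scene.npy',im2)
s=manip.sense();print(s)
E
```

```text
{'t': 4.85, 'q': array([-5.95009430e-01,  6.18273295e-01,  1.44532518e+00, -4.77695716e-06,
        1.07734019e+00,  1.73299185e+00]), 'qd': array([5.05720821e-04, 3.47863858e-02, 2.69093780e-02, 4.04093292e-04,
       3.09208201e-03, 5.55055530e-05]), 'tau': array([ 1.60000823e-02, -4.93987978e+01, -1.76533753e+01,  2.82657049e-03,
       -5.89074707e-02,  4.27056261e-05]), 'tcp_pos': array([ 0.58570868, -0.26239503,  0.17081461]), 'tool_rot': array([ 9.29182468e-01, -3.69621205e-01,  3.18915836e-04,  7.22677068e-05]), 'force': array([ 0.09597631, -0.23328426, -2.10757884]), 'ft_torque': array([ 0.00026883,  0.0338418 , -0.02642318]), 'finger_gap': 0.6212899037974852}
```

View pics/lift.png

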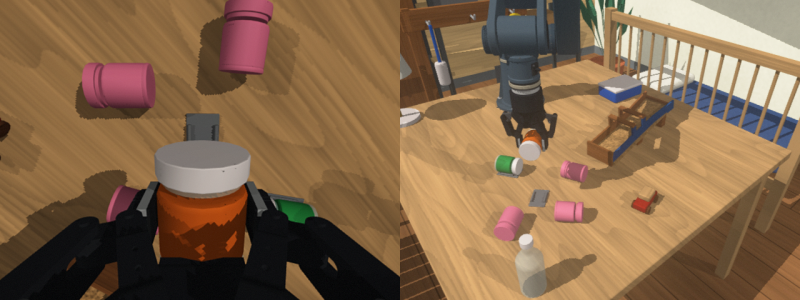

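Grasped and lifted: the opening is about 53 mm and the wrist carries about 2 N. The picture shows the carrot jar in the jaws, lid outward, with the pea jar, car and pink jars unmoved. Next I carry it above the mouth with a 10° tilt, so the fingers stand square to the sloping floor.

Request:
{"fn": "drive_tool", "kwargs": {"increments": [[255,-1.3,-1.0,-0.5,0.005,-0.002,-0.03],[255,-4.4,-3.4,-1,0.016,-0.008,-0.093],[255,-8.0,-6.1,-1.5,0.029,-0.015,-0.168],[255,-11.5,-8.8,-2,0.042,-0.021,-0.243],[255,-15.0,-11.5,-2,0.055,-0.028,-0.317],[255,-18.6,-14.2,-2,0.068,-0.034,-0.392],[255,-22.1,-16.9,-2,0.081,-0.041,-0.466],[255,-25.6,-19.6,-2,0.094,-0.047,-0.541],[255,-29.2,-22.3,-2,0.107,-0.054,-0.616],[255,-32.7,-25.0,-2,0.12,-0.06,-0.69],[255,-36.2,-27.7,-2,0.132,-0.067,-0.765],[255,-39.8,-30.4,-2,0.145,-0.073,-0.84],[255,-42.9,-32.8,-2,0.157,-0.079,-0.905],[255,-44.2,-33.8,-2,0.1615,-0.0815,-0.933],[255,-44.2,-33.8,-2,0.1615,-0.0815,-0.933],[255,-44.2,-33.8,-2,0.1615,-0.0815,-0.933],[255,-44.2,-33.8,-2,0.1615,-0.0815,-0.933]]}}

```text
t: 6.55
tcp_pos: [0.4968, 0.2855, 0.1899]
tool_rot: [0.992, 0.088, -0.008, -0.086]
force: [0.2, -0.3, -1.7]
finger_gap: 0.617
```

```bash
python3 - <<'E'
from h import *
from scipy.spatial.transform import Rotation as Ro
im=manip.snapshot('wrist');im2=manip.snapshot('top')
save('hover',np.vstack([cv2.resize(im[:, :],(640,480))[:300],im2[200:480]]))
s=manip.sense();R=Ro.from_quat(s['tool_rot']).as_matrix();print(s['t'],s['tcp_pos'],s['finger_gap'],s['q']);print(R.round(3))
a=np.radians(-79.8);o=np.array([.5188,.1634,0]);X=np.array([np.cos(a),np.sin(a),0]);Y=np.array([-X[1],X[0],0])
T=np.array([.4966,.2868,.0758]);print('shift cm',(R.T@(T-s['tcp_pos'])*100).round(2))
ty=R[:,0];print('x yaw',np.degrees(np.arctan2(ty[1],ty[0])))
# where chute points should appear in the wrist view
for x,y,z in((-.06,.046,.0845),(-.06,-.046,.0845),(.165,.046,.045),(.165,-.046,.045),(-.19,.057,.1075)):print((x,y),proj('wrist',o+x*X+y*Y+[0,0,z]).round())
E
```

```text
6.65 [0.49720123 0.28535522 0.19018874] 0.6193187737723415 [0.2339841  0.49676785 1.64883754 0.20747819 0.99612896 1.51558594]
[[ 0.985  0.173 -0.031]
 [ 0.175 -0.97   0.17 ]
 [-0.    -0.173 -0.985]]
shift cm [-0.03  1.83 11.29]
x yaw 10.092811570234518
(-0.06, 0.046) [450. 174.]
(-0.06, -0.046) [437. 304.]
(0.165, 0.046) [807. 173.]
(0.165, -0.046) [758. 304.]
(-0.19, 0.057) [243. 157.]
```

View pics/hover.png

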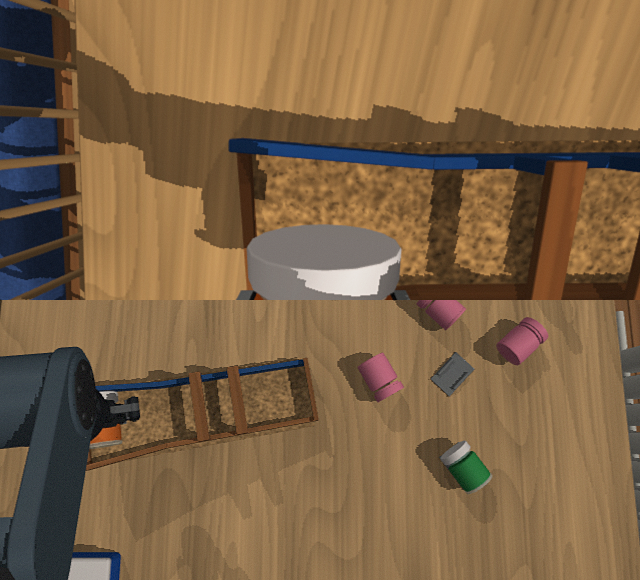

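The hover view shows the lid on the blue side and the jar centred over the open mouth. The blue edge appears 4–5 px from where I predicted it, about 3 mm. I lower with a small correction towards blue.

Request:
{"fn": "drive_tool", "kwargs": {"increments": [[255,0.2,0.3,2,0,0,0],[255,0.2,0.7,4.5,0,0,0],[255,0.2,1.1,7,0,0,0],[255,0.2,1.4,9,0,0,0],[255,0.2,1.6,10,0,0,0],[255,0.2,1.7,10.6,0,0,0],[255,0.2,1.8,11,0,0,0],[255,0.2,1.8,11.2,0,0,0],[255,0.2,1.8,11.2,0,0,0],[255,0.2,1.8,11.2,0,0,0]]}}

```text
t: 7.65
tcp_pos: [0.499, 0.2889, 0.0776]
tool_rot: [0.992, 0.089, -0.007, -0.087]
force: [0.5, -0.6, -0.6]
finger_gap: 0.621
```

```bash
python3 - <<'E'
from h import *
im=manip.snapshot('wrist');im2=manip.snapshot('scene')
save('low',np.hstack([cv2.resize(im,(400,300)),cv2.resize(im2[120:270,290:490],(400,300))]))
s=manip.sense();print(s['t'],s['tcp_pos'],s['finger_gap'],s['force'],s['ft_torque'])
E
```

```text
7.75 [0.49885704 0.28891396 0.07749405] 0.6220259160293617 [ 0.08687273  0.30040857 -2.17434372] [-0.09423038 -0.00161208  0.00464646]
```

View pics/low.png

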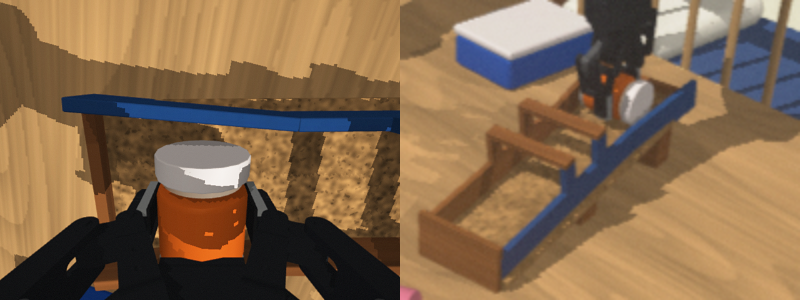

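The jar is inside the mouth with its lid next to the blue wall. The full weight is still on the wrist, so it hasn't reached the floor. I feel for contact.

Request:
{"fn": "drive_tool", "kwargs": {"increments": [[255,0,0,0.1,0,0,0],[255,0,0,0.2,0,0,0],[255,0,0,0.3,0,0,0],[255,0,0,0.3,0,0,0]]}}

```text
t: 8.15
tcp_pos: [0.4985, 0.2892, 0.0747]
tool_rot: [0.992, 0.089, -0.008, -0.087]
force: [-1.3, -1.8, 4.2]
finger_gap: 0.618
```

Contact: the force on the tool is now 4 N upwards. I open the jaws and withdraw square to the floor.

Request:
{"fn": "drive_tool", "kwargs": {"increments": [[60,0,0,0,0,0,0],[0,0,0,0,0,0,0],[0,0,0,0,0,0,0],[0,0,0,0,0,0,0],[0,0,0,0,0,0,0],[0,0,0,0,0,0,0],[0,0,0,-1.0,0,0,0],[0,0,0,-2.5,0,0,0],[0,0,0,-4.5,0,0,0],[0,0,0,-7,0,0,0],[0,0,0,-10,0,0,0],[0,0,0,-13,0,0,0],[0,0,0,-15,0,0,0],[0,0,0,-15,0,0,0],[0,0,0,-15,0,0,0],[0,0,0,-15,0,0,0],[0,0,0,-15,0,0,0],[0,0,0,-15,0,0,0],[0,0,0,-15,0,0,0],[0,0,0,-15,0,0,0]]}}

```text
t: 10.15
tcp_pos: [0.5029, 0.2637, 0.2212]
tool_rot: [0.992, 0.089, -0.008, -0.087]
force: [-0.1, -0.5, 0.4]
finger_gap: 1.0
```

```bash
python3 - <<'E'
from h import *
im=manip.snapshot('top');im2=manip.snapshot('scene');np.save('top_end.npy',im)
save('end',np.vstack([cv2.resize(im[240:390,60:340],(560,300)),cv2.resize(im2[120:270,290:490],(560,300))]))
d=[np.abs(a.astype(int)-np.load(n+'0.npy')).sum(2) for a,n in((im,'top'),)][0]
print('pea/car diff',d[340:395,440:495].max(),d[138:180,303:360].max())
print(manip.sense()['t'])
E
```

```text
pea/car diff 46 56
10.25
```

View pics/end.png

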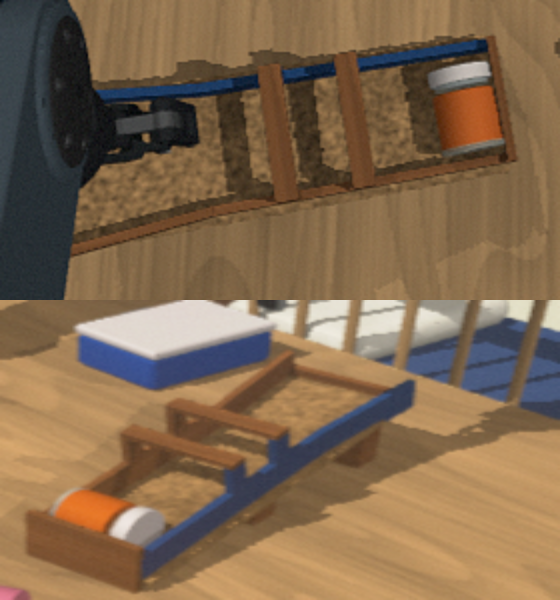

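The jar rolled under both bars and sits against the stop, lid on the blue side. I wait briefly for it to settle, then check it with numbers.

Request:
{"fn": "drive_tool", "kwargs": {"increments": [[0,0,0,0,0,0,0],[0,0,0,0,0,0,0],[0,0,0,0,0,0,0],[0,0,0,0,0,0,0],[0,0,0,0,0,0,0],[0,0,0,0,0,0,0],[0,0,0,0,0,0,0],[0,0,0,0,0,0,0],[0,0,0,0,0,0,0],[0,0,0,0,0,0,0]]}}

```text
t: 11.25
tcp_pos: [0.5031, 0.2637, 0.2217]
tool_rot: [0.992, 0.089, -0.008, -0.087]
force: [0.1, 0.4, -0.2]
finger_gap: 0.999
```

```bash
python3 - <<'E'
from h import *
im=manip.snapshot('top');d=np.abs(im.astype(int)-np.load('top_end.npy')).sum(2)[255:330,230:325];print('moved px',(d>60).sum())
a=np.radians(-79.8);o=np.array([.5188,.1634]);X=np.array([np.cos(a),np.sin(a)]);Y=np.array([-X[1],X[0]])
# view 2x crop: lid face top (459,68), base (472,153) -> pixels
P=[];
for n,(u,v) in(('lid',(459,68)),('base',(472,153))):
    p=ray('top',60+u/2,240+v/2,.05)[:2];P.append(p);print(n,(p-o)@X,(p-o)@Y)
c=(P[0]+P[1])/2;print('mid',(c-o)@X,(c-o)@Y,'len',np.linalg.norm(P[0]-P[1]),'angle',np.degrees(np.arctan2((P[0]-P[1])@X,(P[0]-P[1])@Y)))
E
```

```text
moved px 0
lid 0.1417407781708368 0.03429081579012039
base 0.1408495190034925 -0.038911570163829755
mid 0.14129514858716466 -0.0023103771868546296 len 0.0732078114155481 angle 0.6975573956330613
```

```bash
python3 -c "from station import manip;print(manip.sign_off())"
```

```text
the job is handed in; nothing more can be done
None
```

The carrot jar is in the chute, resting against the bottom stop with its lid on the blue side. I handed the job in at about 11.3 s of the 34 s allowed. Sign-off reports no verdict.

I pinched the jar across its diameter and carried it level. I then lowered it into the mouth until it touched the floor (about 4 N), opened the jaws and withdrew square to the floor. It rolled under both crossbars by itself.

**Last checks, from the top camera:**
- **Position:** the jar's centre is at x ≈ 141 mm, y ≈ -2 mm in the chute's frame. It lies within about 1° of straight across.
- **Size check:** it measured 73 mm long against the given 72 mm.
- **At rest:** no pixels changed around the jar over the last second.
- **Bystanders:** the pea jar and the car areas matched the first picture apart from small shading changes.
- **Robot:** the open gripper is clear, more than 0.2 m above the table.

**Disagreements:** The top and wrist cameras disagreed by about 5 mm on the jar's starting position, so I used the closer wrist view. At the mouth, the blue wall appeared about 3 mm from where I predicted. I corrected by 2 mm.

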